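# Tighten the loose biscuit-jar lid, then shelve the jar

### The arm

A 6-joint arm with a two-finger parallel gripper is mounted at the origin on the work surface. World frame = base frame: x ahead of the robot, y to its left, z up, the work surface at z = 0. Lengths are in m, angles in rad, forces in N, time in s.
With the tool pointing down it reaches from about 0.325 to 0.775 m from the base axis. Payload 5.5 kg.
Tool frame: the origin (TCP) lies at the very end of the fingers, on their centre line; the grasp point (between the pads) lies ctrl.grasp_offset behind it (ctrl.grasp_offset is the distance from the TCP to the grasp point, in m); z points along the fingers, x is the direction in which the jaws open and shut, and the axes are right-handed (so a half turn about z gives the same grasp; the last joint's range is limited). The gripper opens to 85 mm and grips with 20 to 120 N. Pads are 22 mm wide; open, the fingers measure 114 mm over their backs; the gripper's body (76 mm by 85 mm) begins 54 mm behind the grasp point. The pads swing forward as they close: fully open they stand 13 mm farther back than shut.
Start: joints at [1.201, 0.091, 1.231, -0, 1.82, -0.057], TCP at [0.185, 0.571, 0.231] pointing down, gripper open.
Joint ranges: [-2.87, 2.87], [-0.86, 2.18], [0.17, 2.46], [-1.51, 4.65], [0.06, 2.69], [-2.65, 2.65]. Speed limits (rad/s): [2.57, 2.57, 3.01, 3.14, 3.14, 3.14].

### API

Orientations are given as a rotation vector (axis times angle).
In Python, from plant import ctrl, read_camera gives the robot as it stands. The module is installed in compiled form; this text tells all that it offers.
- The arm moves only by the tool jog_arm, never from a script. Its argument "plan" is a list that holds one entry, the list of rows, each a list of 7 numbers: the shift along the tool's x, y, z in cm, then the turn, a rotation vector about the tool's x, y, z in degrees, then the opening, from 0 (shut) to 1 (fully open). In form: [[[x, y, z, ax, ay, az, claw], ...]]. A call has 1 to 10 rows; each row is the pose to reach, as a shift and turn from the pose commanded when the call began, along the tool's axes at that moment; what a row does not reach only later rows make up. A row lasts 1/10 s, in which the tool goes at most 50 mm and 8.59 degrees, less where a joint would pass 70% of its speed; a pose out of reach is approached as far as the arm can. A call with a gripper value outside its range is refused whole. The fingers move at their own pace and stop on an object; "grip_force" is the grip in N (left out, the last holds). Time passes only in rows, so rows that repeat a pose let the fingers close. It gives the time, the measured TCP pose, the force and the opening at its end, in the units of the state.
- ctrl.get_state(): the state, without advancing time (a new reading comes with each control period).
- read_camera(name): name is "scene" or "top" or "wrist"; returns a dict with "image" (480x640x3 uint8, red, green, blue), "depth" (480x640 float32, m along the optical axis (not along the pixel's ray), 0 where there is no reading), "fx", "fy", "cx", "cy" (pixels), "R" (3x3) and "t" (3): a world point X has camera coordinates R X + t; the wrist camera has in their place "T_tool_cam" (4x4, takes a point from camera to tool coordinates, whose origin is the TCP and whose axes are the tool frame's). Camera axes: x right, y down, z forward; pixel columns grow to the right and rows downward; lengths in m; the calibration is good to about 2 mm. A picture is of the moment at which its call begins: read the wrist's pose just before it.
- ctrl.close_job(): hands the job in, once; it reports no verdict.
The state is a dict: "time_s": time; "q": joint angles; "joint_vel": joint speeds; "effort": joint torques, N m; "eef_pos": TCP position; "orientation": TCP orientation; "ft_force": force on the tool from outside, world axes, zero at the start; "moment": the same for the moment, N m; "gripper_width": finger opening in m.
Only numpy, scipy, OpenCV 4.12 (cv2) and the standard library are available. Lean on these libraries where they do the work, as an engineer would, in place of code of your own. Each camera call takes 0.05 s, during which the arm holds its last target.

### The job

Of the three biscuit jars in the white holder, one has a loose lid: its yellow grip bar stands askew, while on the tight ones it lies in line with the row of jars. Screw that lid clockwise until it is fully tight while the jar is still in the holder, then stand that jar upright in the middle of the green mat on the low wooden shelf, setting it down without dropping it. Leave the other two jars and their lids as they are.

Things in the scene. Friction and masses are not known exactly. Their poses are not given: they have to be found in the camera images.
- grip_a (a point): Centre of the yellow grip bar on jar A's lid, on its turning axis. Clear square jar 62 x 62 mm, about 0.32 kg; round blue lid 60 mm wide, its top face 94 mm above the jar's foot; on it an upright bar 16 mm thick, 46 long, 32 high. Point: 118 mm above the foot, 24 above the lid, 8 below the bar's top. Turns with the lid: y along the bar, x across it (fingers close along x), z up. The jar may be carried by the bar.
- cap_a (a joint): Lid angle of jar A (rad): 0 = fully tight, at its stop, bar along the row of jars; grows anticlockwise seen from above, to 1.3. Loose lid starts at 0.6 to 1.1, tight ones under 0.03. Stiff (0.06 N m), stays put. Jars stand 110 mm apart in square wells (66 wide, 18 deep, floor 8 mm above table) of a fixed white block 100 x 330 x 26 mm that stops them turning.
- grip_b (a point): Centre of the yellow grip bar on jar B's lid, on its turning axis. Clear square jar 62 x 62 mm, about 0.32 kg; round blue lid 60 mm wide, its top face 94 mm above the jar's foot; on it an upright bar 16 mm thick, 46 long, 32 high. Point: 118 mm above the foot, 24 above the lid, 8 below the bar's top. Turns with the lid: y along the bar, x across it (fingers close along x), z up. The jar may be carried by the bar.
- cap_b (a joint): Lid angle of jar B (rad): 0 = fully tight, at its stop, bar along the row of jars; grows anticlockwise seen from above, to 1.3. Loose lid starts at 0.6 to 1.1, tight ones under 0.03. Stiff (0.06 N m), stays put. Jars stand 110 mm apart in square wells (66 wide, 18 deep, floor 8 mm above table) of a fixed white block 100 x 330 x 26 mm that stops them turning.
- grip_c (a point): Centre of the yellow grip bar on jar C's lid, on its turning axis. Clear square jar 62 x 62 mm, about 0.32 kg; round blue lid 60 mm wide, its top face 94 mm above the jar's foot; on it an upright bar 16 mm thick, 46 long, 32 high. Point: 118 mm above the foot, 24 above the lid, 8 below the bar's top. Turns with the lid: y along the bar, x across it (fingers close along x), z up. The jar may be carried by the bar.
- cap_c (a joint): Lid angle of jar C (rad): 0 = fully tight, at its stop, bar along the row of jars; grows anticlockwise seen from above, to 1.3. Loose lid starts at 0.6 to 1.1, tight ones under 0.03. Stiff (0.06 N m), stays put. Jars stand 110 mm apart in square wells (66 wide, 18 deep, floor 8 mm above table) of a fixed white block 100 x 330 x 26 mm that stops them turning.
- shelf: low fixed wooden shelf, its board 250 x 124 mm; a green mat 100 x 100 mm lies at its near end, mat top 50 mm above the table. Origin on the table straight below the mat's centre; x runs along the shelf to its far end, where a copper tin 70 mm wide (top 113 mm above the table) stands fixed 140 mm from the mat's centre; z up.
There are look-alikes about, which are no part of the job. Leave any red look-alike of the part that bears grip_b alone.

How it is judged:
By the outcome, as a careful person would: the job done as asked, in the order asked, and still so for the second after the job is handed in, with the robot touching nothing.
It also fails if it takes over 45 s, if anything falls off the work surface, if the arm or the gripper's body presses on something with over 40 N, if the wrist force passes 120 N, or if a joint passes its speed limit or range.

## Working session

There is one attempt and no reset: what is moved stays moved. The work goes in short steps, Python scripts to look and compute and a tool call to move; the robot and the scene stay as the last step left them, time stands still between calls to the robot, and variables do not carry over. Pictures are saved under pics/ and viewed, and the job is handed in when it is done.

Besides the shell and the picture viewer there is one more tool, called as name(argument=value, ...), one argument or row to a line, values as JSON. jog_arm: Moves the arm, as the interface text tells. Its arguments: {"type":"object","properties":{"plan":{"type":"array"},"grip_force":{"type":"number"}},"required":["plan"]}

```bash
mkdir -p pics; cat > h.py <<'E'
import numpy as np, cv2
from plant import ctrl, read_camera
def grab(n):
    c=read_camera(n); return c
def save(c,fn): cv2.imwrite('pics/'+fn,c['image'][:,:,::-1])
E
python3 - <<'E'
from h import *
import pickle
s=ctrl.get_state(); print(s, ctrl.grasp_offset)
d={}
for n in ['scene','top','wrist']:
    d[n]=grab(n); save(d[n],n+'0.png'); print({k:v for k,v in d[n].items() if k not in('image','depth')})
pickle.dump((s,d),open('d0.pkl','wb'))
E
```

```text
{'time_s': 0.0, 'q': array([ 1.20136491e+00,  9.18976660e-02,  1.23192281e+00, -4.06898325e-05,
        1.81976595e+00, -5.66626254e-02]), 'joint_vel': array([-0.0011085 , -0.00042978, -0.00183884,  0.00083531,  0.00030355,
        0.00200692]), 'effort': array([-1.73215412e-04, -4.58723080e+01, -4.18028748e+01,  8.77063235e-05,
        1.14255634e-02, -1.40199489e-05]), 'eef_pos': array([0.18450838, 0.57063166, 0.23010676]), 'orientation': array([ 2.53942579,  1.84768025, -0.00259822]), 'ft_force': array([-0.00993715, -0.49127773, -0.11032313]), 'moment': array([-0.03687294,  0.01540515,  0.01114579]), 'gripper_width': 0.08554078227022642} 0.0187
{'fx': 468.2850717700646, 'fy': 468.2850717700646, 'cx': 315.647834283796, 'cy': 240.00094110446938, 'R': array([[ 0.72647577,  0.68698053,  0.01705023],
       [ 0.45528472, -0.46257846, -0.76074765],
       [-0.51473175,  0.56042745, -0.64882378]]), 't': array([-0.38743313, -0.13051902,  1.26262952])}
{'fx': 502.9621257642788, 'fy': 502.9621257642788, 'cx': 316.3416875505745, 'cy': 245.48547067759938, 'R': array([[-0.00808699, -0.99978768, -0.01895247],
       [-0.99282684,  0.01028874, -0.11911765],
       [ 0.11928735,  0.01785322, -0.99269924]]), 't': array([0.01238793, 0.51561141, 1.02318846])}
{'fx': 387.5460634382617, 'fy': 387.5460634382617, 'cx': 317.48821658291945, 'cy': 245.0494499931952, 'T_tool_cam': array([[ 9.99997580e-01, -1.34588721e-03, -1.74055008e-03,
        -4.91254894e-04],
       [ 1.75538607e-03,  9.64969977e-01,  2.62354459e-01,
        -6.65667733e-02],
       [ 1.32647905e-03, -2.62356880e-01,  9.64970004e-01,
        -1.42423927e-01],
       [ 0.00000000e+00,  0.00000000e+00,  0.00000000e+00,
         1.00000000e+00]])}
```

View pics/scene0.png

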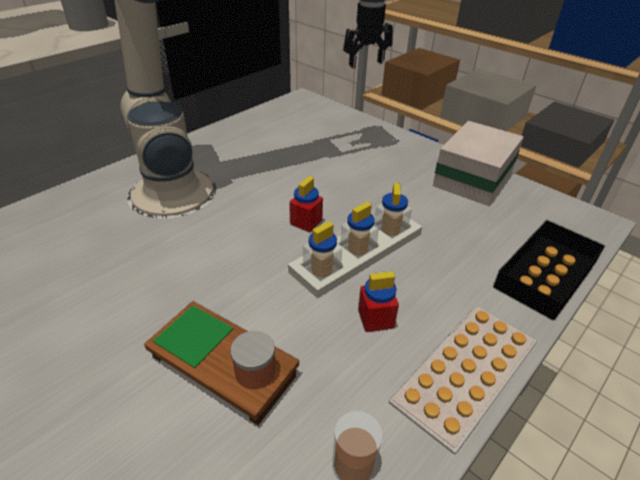

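View pics/top0.png

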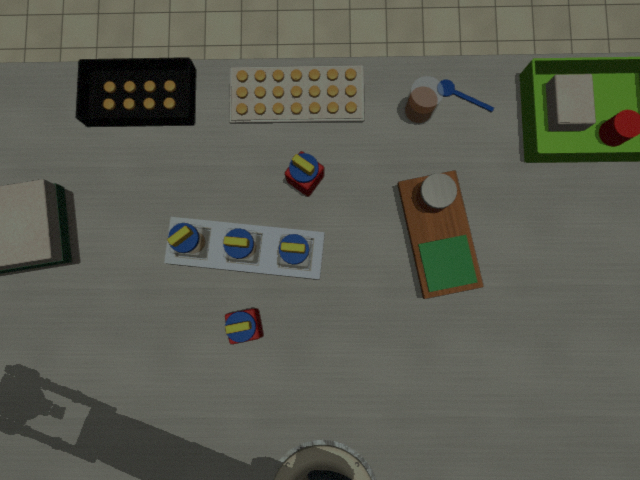

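View pics/wrist0.png

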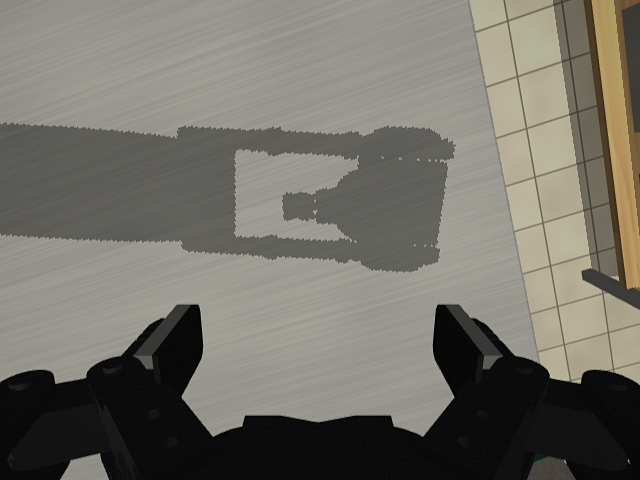

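Candidates in the top view are the three bars in the white holder, at (180,237), (238,242) and (293,247), and two red look-alikes, at (303,163) and (238,327). Only the bar at (180,237) is in the holder and askew. I'll check it in a crop and measure.

```bash
cat >> h.py <<'E'
def ray(c,u,v):
    d=np.array([(u-c['cx'])/c['fx'],(v-c['cy'])/c['fy'],1.]); return -c['R'].T@c['t'], c['R'].T@d
def onz(c,u,v,z):
    o,d=ray(c,u,v); return o+d*(z-o[2])/d[2]
def tri(c1,p1,c2,p2):
    o1,d1=ray(c1,*p1);o2,d2=ray(c2,*p2)
    s=np.linalg.lstsq(np.stack([d1,-d2],1),o2-o1,rcond=None)[0]
    a=o1+s[0]*d1;b=o2+s[1]*d2; return (a+b)/2,np.linalg.norm(a-b)
def blobs(img,lo,hi,amin):
    h=cv2.cvtColor(img,cv2.COLOR_RGB2HSV); m=cv2.inRange(h,np.array(lo),np.array(hi))
    cs=[c for c in cv2.findContours(m,cv2.RETR_EXTERNAL,cv2.CHAIN_APPROX_NONE)[0] if cv2.contourArea(c)>amin]
    return m,cs
E
python3 - <<'E'
from h import *
import pickle
s,d=pickle.load(open('d0.pkl','rb'))
for n in ['top','scene']:
    c=d[n]; 
    for nm,lo,hi,a in [('yel',(23,140,80),(34,255,255),60),('grn',(50,100,50),(75,255,200),1000)]:
        m,cs=blobs(c['image'],lo,hi,a)
        for k in cs:
            M=cv2.moments(k); u,v=M['m10']/M['m00'],M['m01']/M['m00']
            r=cv2.minAreaRect(k); b=cv2.boxPoints(r)
            print(n,nm,round(u,1),round(v,1),cv2.contourArea(k), b.round(0).tolist(), 'depth',c['depth'][int(v),int(u)])
    x=c['image'][200:290,150:340] if n=='top' else c['image'][170:300,280:430]
    cv2.imwrite(f'pics/crop_{n}.png',cv2.resize(x[:,:,::-1],None,fx=4,fy=4,interpolation=cv2.INTER_CUBIC))
E
```

```text
top yel 237.1 327.0 150.5 [[225.0, 325.0], [248.0, 321.0], [249.0, 328.0], [226.0, 333.0]] depth 0.9435711
top yel 292.6 246.9 148.0 [[281.0, 250.0], [281.0, 242.0], [304.0, 244.0], [304.0, 252.0]] depth 0.9497533
top yel 235.3 241.0 143.5 [[224.0, 244.0], [224.0, 236.0], [247.0, 238.0], [247.0, 246.0]] depth 0.95646095
top yel 178.3 235.0 148.0 [[167.0, 239.0], [185.0, 225.0], [190.0, 231.0], [171.0, 245.0]] depth 0.9557737
top yel 302.8 163.0 137.0 [[292.0, 159.0], [296.0, 153.0], [314.0, 167.0], [310.0, 172.0]] depth 0.9815081
top grn 447.3 263.0 2285.0 [[418.0, 244.0], [467.0, 234.0], [477.0, 282.0], [428.0, 292.0]] depth 1.025887
scene yel 381.5 279.9 315.5 [[368.0, 274.0], [393.0, 271.0], [395.0, 286.0], [370.0, 289.0]] depth 0.84788376
scene yel 322.4 231.5 243.5 [[309.0, 231.0], [329.0, 219.0], [336.0, 232.0], [316.0, 243.0]] depth 0.93731725
scene yel 361.2 211.2 201.5 [[349.0, 211.0], [368.0, 201.0], [374.0, 212.0], [354.0, 222.0]] depth 0.99295306
scene yel 396.2 192.3 93.5 [[393.0, 183.0], [399.0, 183.0], [399.0, 203.0], [393.0, 203.0]] depth 1.0416162
scene yel 305.8 185.3 151.0 [[299.0, 177.0], [312.0, 177.0], [312.0, 194.0], [299.0, 194.0]] depth 1.0769969
scene grn 192.8 335.6 2415.0 [[154.0, 340.0], [199.0, 295.0], [233.0, 328.0], [187.0, 374.0]] depth 0.8365668
```

View pics/crop_top.png

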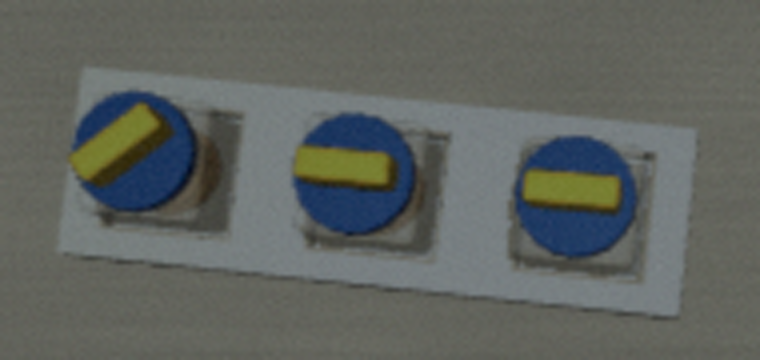

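View pics/crop_scene.png

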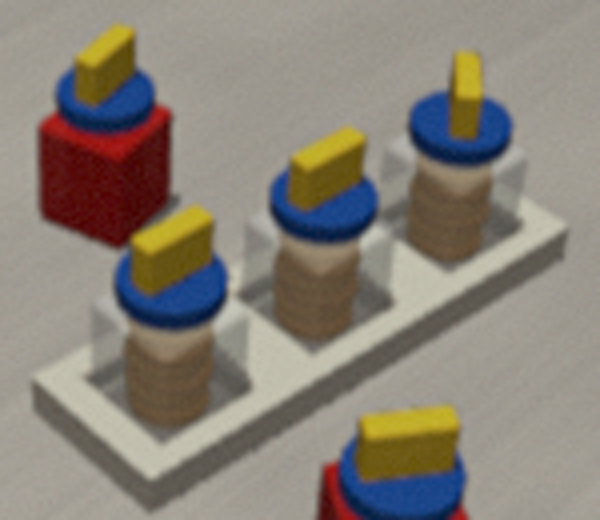

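```bash
python3 - <<'E'
from h import *
import pickle
s,d=pickle.load(open('d0.pkl','rb')); T=d['top'];S=d['scene']
for nm,p,q in [('loose',(178.3,235),(396.2,192.3)),('mid',(235.3,241),(361.2,211.2)),('right',(292.6,246.9),(322.4,231.5)),('mat',(447.3,263),(192.8,335.6))]:
    X,e=tri(T,p,S,q); print(nm,X.round(4),round(e,4),'top@.134',onz(T,*p,.134).round(4),'@.05',onz(T,*p,.05).round(4))
    o,dr=ray(T,*p); print(' depth pt',(o+dr*T['depth'][int(p[1]),int(p[0])]).round(4))
# bar angle in top, loose
def ang(a,b,z):
    v=onz(T,*b,z)-onz(T,*a,z); return np.degrees(np.arctan2(v[1],v[0]))
print('loose bar dir',ang((167,239),(185,225),.134),ang((171,245),(190,231),.134))
print('row',ang((235.3,241),(292.6,246.9),.134),ang((178.3,235),(292.6,246.9),.134))
m=[onz(T,*p,.05) for p in [(418,244),(467,234),(477,282),(428,292)]]; print('mat',np.round(m,3).tolist())
# tin
print('tin top',onz(T,438,191,.113))
E
```

```text
loose [0.5272 0.2714 0.1217] 0.002 top@.134 [0.5262 0.2685 0.134 ] @.05 [0.5383 0.2934 0.05  ]
 depth pt [0.5259 0.2679 0.1359]
mid [0.5146 0.1613 0.1202] 0.002 top@.134 [0.5135 0.1595 0.134 ] @.05 [0.5245 0.1747 0.05  ]
 depth pt [0.5135 0.1596 0.1335]
right [0.5021 0.051  0.1208] 0.0014 top@.134 [0.5011 0.0507 0.134 ] @.05 [0.511  0.0562 0.05  ]
 depth pt [0.501  0.0506 0.1351]
mat [ 0.4749 -0.2608  0.0452] 0.0005 top@.134 [ 0.4678 -0.2392  0.134 ] @.05 [ 0.4747 -0.2595  0.05  ]
 depth pt [ 0.4747 -0.2596  0.0496]
loose bar dir -51.813420808457956 -53.408980247604326
row -96.49823389093191 -96.56340917921217
mat [[0.514, -0.201, 0.05], [0.534, -0.302, 0.05], [0.435, -0.318, 0.05], [0.416, -0.218, 0.05]]
tin top [ 0.61027206 -0.23170539  0.113     ]
```

The crops show three jars in the white holder. The bars of the middle jar (236,241) and right jar (293,247) are in line with the row. The bar of the far-left jar in the top view (178,235) is askew by about 44°, so that is the loose lid. Triangulating its bar gives (0.527, 0.270), and depth puts the bar's top at about 0.135. I'll move above it, jaws across the bar, for a close look.

jog_arm(
  plan=[
    [[-18.1, 41.8, 0, 0, 0, 34.7, 1], [-18.1, 41.8, 0, 0, 0, 34.7, 1], [-18.1, 41.8, 0, 0, 0, 34.7, 1], [-18.1, 41.8, 0, 0, 0, 34.7, 1], [-18.1, 41.8, 0, 0, 0, 34.7, 1], [-18.1, 41.8, 0, 0, 0, 34.7, 1], [-18.1, 41.8, 0, 0, 0, 34.7, 1], [-18.1, 41.8, 0, 0, 0, 34.7, 1], [-18.1, 41.8, 0, 0, 0, 34.7, 1], [-18.1, 41.8, 0, 0, 0, 34.7, 1]],
  ],
)

```text
time_s: 1.15
eef_pos: [0.5298, 0.2657, 0.2299]
orientation: [2.977, 0.997, -0.002]
ft_force: [0.4, -0.3, -0.8]
gripper_width: 0.0854
```

```bash
cat >> h.py <<'E'
from scipy.spatial.transform import Rotation as Ro
def wcam(s,c):
    Tw=np.eye(4);Tw[:3,:3]=Ro.from_rotvec(s['orientation']).as_matrix();Tw[:3,3]=s['eef_pos']
    W=np.linalg.inv(Tw@c['T_tool_cam']); c['R']=W[:3,:3];c['t']=W[:3,3]; return c
def st(s):
    R=Ro.from_rotvec(s['orientation']).as_matrix()
    print('t',round(s['time_s'],2),'p',s['eef_pos'].round(4),'xdir',np.degrees(np.arctan2(R[1,0],R[0,0])).round(2),'zax',R[:,2].round(4),'F',s['ft_force'].round(1),'M',s['moment'].round(3),'w',round(s['gripper_width'],4))
E
python3 - <<'E'
from h import *
s=ctrl.get_state(); st(s); c=wcam(s,grab('wrist')); save(c,'w1.png'); s2=ctrl.get_state(); st(s2)
m,cs=blobs(c['image'],(22,140,60),(35,255,255),150)
for k in cs:
    M=cv2.moments(k);u,v=M['m10']/M['m00'],M['m01']/M['m00']; b=cv2.boxPoints(cv2.minAreaRect(k))
    X=onz(c,u,v,.134); w=[onz(c,*p,.134) for p in b]
    print(round(u),round(v),cv2.contourArea(k),X.round(4),np.round(w,4)[:,:2].tolist())
    e=sorted([(np.linalg.norm(w[i]-w[(i+1)%4]),i) for i in range(4)])[-1][1]; dv=w[(e+1)%4]-w[e]; print('  dir',np.degrees(np.arctan2(dv[1],dv[0])), b.round(0).tolist())
E
```

```text
t 1.15 p [0.5298 0.2657 0.2299] xdir 37.02 zax [-6.0e-04 -2.4e-03 -1.0e+00] F [ 0.4 -0.3 -0.8] M [0.016 0.05  0.011] w 0.0854
t 1.2 p [0.5287 0.2671 0.2301] xdir 37.09 zax [-0.0013 -0.0014 -1.    ] F [ 0.6 -0.1 -0.1] M [-0.093  0.015 -0.003] w 0.0852
219 337 1389.0 [0.5134 0.1737 0.134 ] [[0.5, 0.1415], [0.5059, 0.1985], [0.5238, 0.1953], [0.5186, 0.1373]]
  dir -95.09012631914932 [[177.0, 359.0], [230.0, 303.0], [249.0, 322.0], [197.0, 378.0]]
317 234 1708.5 [0.5237 0.2716 0.134 ] [[0.5037, 0.2858], [0.5155, 0.2947], [0.5447, 0.2564], [0.5323, 0.247]]
  dir 126.4291093447584 [[305.0, 197.0], [329.0, 197.0], [329.0, 271.0], [305.0, 271.0]]
19 206 2465.0 [0.365  0.1742 0.134 ] [[0.3472, 0.1849], [0.3697, 0.2018], [0.3899, 0.1609], [0.3664, 0.1432]]
  dir 114.64725719159294 [[-0.0, 175.0], [46.0, 175.0], [46.0, 246.0], [0.0, 246.0]]
```

View pics/w1.png

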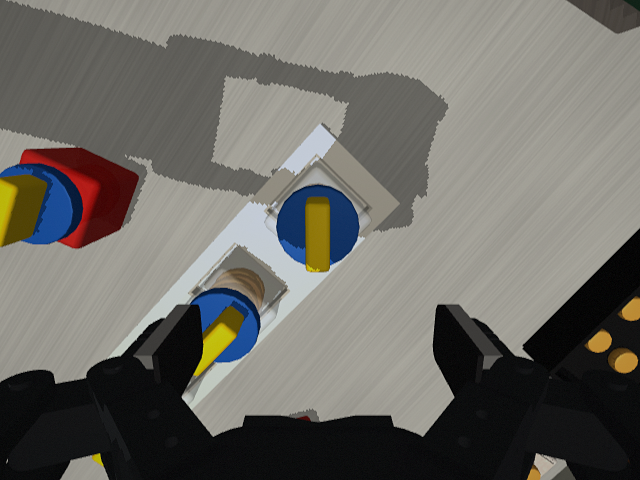

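The close view shows the chosen askew bar at pixel (317,234), parallel to the pads. The middle jar's bar is at (219,337), and a red look-alike is at the left. The arm was still settling, so I'll measure again at rest.

```bash
cat > w.py <<'E'
from h import *
s=ctrl.get_state(); st(s); c=wcam(s,grab('wrist')); import sys; save(c,sys.argv[1])
m,cs=blobs(c['image'],(22,140,60),(35,255,255),150)
R=Ro.from_rotvec(s['orientation']).as_matrix()
for k in cs:
    M=cv2.moments(k);u,v=M['m10']/M['m00'],M['m01']/M['m00']; b=cv2.boxPoints(cv2.minAreaRect(k))
    X=onz(c,u,v,.134); vx,vy=cv2.fitLine(k,cv2.DIST_L2,0,.01,.01)[:2,0]
    d=onz(c,u+10*vx,v+10*vy,.134)-X
    zz=c['depth'][int(v),int(u)]; o,dr=ray(c,u,v)
    print(round(u),round(v),X.round(4),'tool',(R.T@(X-s['eef_pos'])).round(4),'dir',np.degrees(np.arctan2(d[1],d[0])).round(2),'depthpt',(o+dr*zz).round(4))
E
python3 w.py w2.png
```

```text
t 1.2 p [0.5287 0.2671 0.2301] xdir 37.09 zax [-0.0013 -0.0014 -1.    ] F [ 0.6 -0.1 -0.1] M [-0.093  0.015 -0.003] w 0.0852
219 339 [0.5134 0.1733 0.134 ] tool [-0.0686  0.0656  0.0962] dir 92.95 depthpt [0.5134 0.1732 0.1338]
317 237 [0.5237 0.2717 0.134 ] tool [-0.0011 -0.0067  0.0961] dir -52.72 depthpt [0.5236 0.2718 0.1346]
20 209 [0.3647 0.1741 0.134 ] tool [-0.1867 -0.0247  0.0964] dir 100.75 depthpt [0.3576 0.1657 0.1202]
```

```bash
python3 - <<'E'
from h import *
s=ctrl.get_state(); st(s); W=wcam(s,grab('wrist')); T=grab('top'); S=grab('scene'); R=Ro.from_rotvec(s['orientation']).as_matrix()
for n,c,p in [('w',W,(317,237)),('t',T,(178,235)),('s',S,(396,195))]:
    h=cv2.cvtColor(c['image'],cv2.COLOR_RGB2HSV)
    m=cv2.inRange(h,(100,120,40),(125,255,255))
    cs=cv2.findContours(m,cv2.RETR_EXTERNAL,cv2.CHAIN_APPROX_NONE)[0]
    for k in cs:
        if cv2.contourArea(k)<60: continue
        hull=cv2.convexHull(k)
        if cv2.pointPolygonTest(hull,p,True)<-12: continue
        pts=np.array([onz(c,*q[0],.102)[:2] for q in hull],np.float32)
        (cx,cy),r=cv2.minEnclosingCircle(pts)
        print(n,round(cx,4),round(cy,4),'r',round(r,4),'tool',(R.T@(np.array([cx,cy,.102])-s['eef_pos'])).round(4))
E
```

```text
t 1.25 p [0.5273 0.2689 0.2304] xdir 37.21 zax [-1.6e-03 -4.0e-04 -1.0e+00] F [-0.3  0.9  0.2] M [ 0.038  0.025 -0.005] w 0.0853
w 0.5253 0.2698 r 0.0299 tool [-0.0009 -0.0019  0.1284]
t 0.5265 0.2685 r 0.03 tool [-0.0007 -0.0002  0.1284]
s 0.5317 0.262 r 0.033 tool [-0.0005  0.0082  0.1284]
```

The lid circle fit gives (0.526, 0.269) from both the wrist and top cameras. I'll descend with the jaws open.

jog_arm(
  plan=[
    [[-0.1, 0, 4, 0, 0, 0, 1], [-0.1, 0, 7, 0, 0, 0, 1], [-0.1, 0, 9, 0, 0, 0, 1], [-0.1, 0, 10.5, 0, 0, 0, 1], [-0.1, 0, 11.5, 0, 0, 0, 1], [-0.1, 0, 12.1, 0, 0, 0, 1], [-0.1, 0, 12.1, 0, 0, 0, 1], [-0.1, 0, 12.1, 0, 0, 0, 1], [-0.1, 0, 12.1, 0, 0, 0, 1]],
  ],
  grip_force=60,
)

```text
time_s: 2.3
eef_pos: [0.5264, 0.2696, 0.1116]
orientation: [-2.976, -1.006, -0.003]
ft_force: [0.7, 0.5, 0.4]
gripper_width: 0.0853
```

```bash
python3 w.py w3.png
```

```text
t 2.3 p [0.5264 0.2696 0.1116] xdir 37.37 zax [ 1.8e-03  8.0e-04 -1.0e+00] F [0.7 0.5 0.4] M [-0.017 -0.001 -0.04 ] w 0.0853
317 323 [0.522  0.2741 0.134 ] tool [-0.0007 -0.0062 -0.0224] dir 127.24 depthpt [0.5218 0.2744 0.1347]
```

View pics/w3.png

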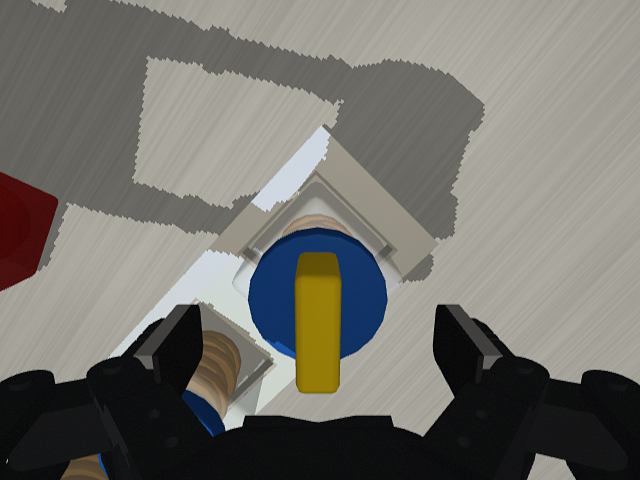

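The bar is centred between the pads at columns 295–341. Its top face is centred near (318,336), which puts it about 2 mm off the TCP along the bar. Closing now.

jog_arm(
  plan=[
    [[0, 0, 0, 0, 0, 0, 0], [0, 0, 0, 0, 0, 0, 0], [0, 0, 0, 0, 0, 0, 0], [0, 0, 0, 0, 0, 0, 0], [0, 0, 0, 0, 0, 0, 0], [0, 0, 0, 0, 0, 0, 0], [0, 0, 0, 0, 0, 0, 0]],
  ],
  grip_force=60,
)

```text
time_s: 3.05
eef_pos: [0.5261, 0.2696, 0.1104]
orientation: [-2.976, -1.007, -0.001]
ft_force: [1.8, 1.0, 0.4]
gripper_width: 0.0151
```

```bash
python3 -c "
from h import *
st(ctrl.get_state())"
```

```text
t 3.05 p [0.5261 0.2696 0.1104] xdir 37.38 zax [ 6.e-04  4.e-04 -1.e+00] F [1.8 1.  0.4] M [ 0.154 -0.18   0.012] w 0.0151
```

jog_arm(
  plan=[
    [[0, 0, 0, 0, 0, 5, 0], [0, 0, 0, 0, 0, 10, 0], [0, 0, 0, 0, 0, 15, 0], [0, 0, 0, 0, 0, 20, 0], [0, 0, 0, 0, 0, 25, 0], [0, 0, 0, 0, 0, 30, 0], [0, 0, 0, 0, 0, 35, 0], [0, 0, 0, 0, 0, 38, 0], [0, 0, 0, 0, 0, 40, 0], [0, 0, 0, 0, 0, 40, 0]],
  ],
)

```text
time_s: 4.05
eef_pos: [0.5259, 0.2694, 0.1104]
orientation: [3.141, -0.072, 0.0]
ft_force: [1.5, 0.4, 0.2]
gripper_width: 0.015
```

```bash
python3 -c "
from h import *
st(ctrl.get_state())"
```

```text
t 4.05 p [0.5259 0.2694 0.1104] xdir -2.64 zax [ 1.e-04 -0.e+00 -1.e+00] F [1.5 0.4 0.2] M [ 0.077 -0.027 -0.108] w 0.015
```

jog_arm(
  plan=[
    [[0, 0, 0, 0, 0, 1.5, 0], [0, 0, 0, 0, 0, 3, 0], [0, 0, 0, 0, 0, 4, 0], [0, 0, 0, 0, 0, 4, 0], [0, 0, 0, 0, 0, 4, 0]],
  ],
)

```text
time_s: 4.55
eef_pos: [0.5259, 0.2694, 0.1103]
orientation: [-3.136, 0.181, -0.0]
ft_force: [-0.1, -0.3, 0.7]
gripper_width: 0.0151
```

```bash
python3 -c "
from h import *
st(ctrl.get_state())"
```

```text
t 4.55 p [0.5259 0.2694 0.1103] xdir -6.62 zax [ 0.  0. -1.] F [-0.1 -0.3  0.7] M [-0.002  0.013 -0.014] w 0.0151
```

jog_arm(
  plan=[
    [[0, 0, 0, 0, 0, 1, 0], [0, 0, 0, 0, 0, 2, 0], [0, 0, 0, 0, 0, 3, 0], [0, 0, 0, 0, 0, 3, 0]],
  ],
)

```text
time_s: 4.95
eef_pos: [0.5259, 0.2694, 0.1103]
orientation: [3.13, -0.265, 0.0]
ft_force: [-1.3, -0.2, 1.6]
gripper_width: 0.015
```

```bash
python3 -c "
from h import *
st(ctrl.get_state());c=wcam(ctrl.get_state(),grab('wrist'));save(c,'w4.png');t=grab('top');cv2.imwrite('pics/t4.png',cv2.resize(t['image'][200:290,150:340,::-1],None,fx=4,fy=4));st(ctrl.get_state())"
```

```text
t 4.95 p [0.5259 0.2694 0.1103] xdir -9.67 zax [ 1.e-04 -0.e+00 -1.e+00] F [-1.3 -0.2  1.6] M [-0.051  0.022  0.029] w 0.015
t 5.05 p [0.5259 0.2694 0.1103] xdir -9.62 zax [ 0. -0. -1.] F [ 0.4 -1.1  1.9] M [-0.089  0.027 -0.013] w 0.015
```

View pics/w4.png

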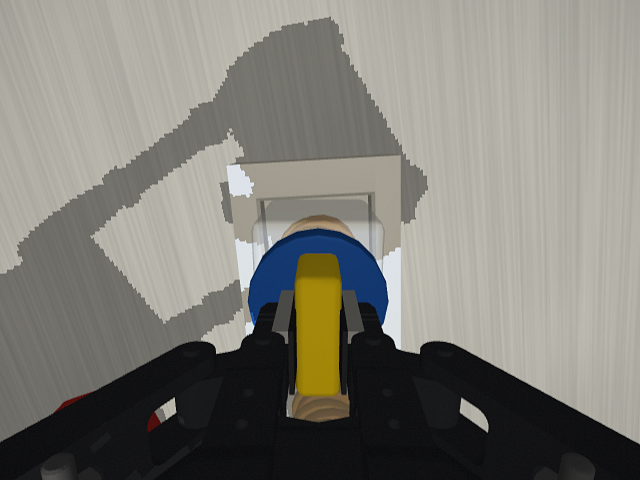

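The lid shows no clear stop yet, since the jar has some play in its well. I'll keep turning in small steps until the moment rises.

jog_arm(
  plan=[
    [[0, 0, 0, 0, 0, 0.5, 0], [0, 0, 0, 0, 0, 1, 0], [0, 0, 0, 0, 0, 1.5, 0], [0, 0, 0, 0, 0, 1.5, 0]],
  ],
)

```text
time_s: 5.45
eef_pos: [0.5262, 0.2696, 0.1104]
orientation: [-3.126, 0.305, -0.001]
ft_force: [2.4, 0.3, 1.4]
gripper_width: 0.0149
```

```bash
python3 -c "
from h import *
st(ctrl.get_state());print(ctrl.get_state()['effort'].round(3))"
```

```text
t 5.45 p [0.5262 0.2696 0.1104] xdir -11.13 zax [ 8.e-04  4.e-04 -1.e+00] F [2.4 0.3 1.4] M [ 0.161 -0.366  0.408] w 0.0149
[-1.7300e-01 -4.4172e+01 -3.9897e+01  2.5000e-02  8.1200e-01  4.3900e-01]
```

jog_arm(
  plan=[
    [[0, 0, 0, 0, 0, 0.5, 0], [0, 0, 0, 0, 0, 1, 0], [0, 0, 0, 0, 0, 1.5, 0], [0, 0, 0, 0, 0, 1.5, 0]],
  ],
)

```text
time_s: 5.85
eef_pos: [0.5261, 0.2697, 0.1104]
orientation: [-3.122, 0.345, -0.001]
ft_force: [3.8, 1.9, 0.8]
gripper_width: 0.0149
```

```bash
python3 -c "
from h import *
st(ctrl.get_state());print(ctrl.get_state()['effort'].round(3))"
```

```text
t 5.85 p [0.5261 0.2697 0.1104] xdir -12.61 zax [ 7.e-04  4.e-04 -1.e+00] F [3.8 1.9 0.8] M [ 0.316 -0.658  0.99 ] w 0.0149
[-7.7700e-01 -4.4233e+01 -3.9314e+01 -2.7000e-02  1.4320e+00  1.0500e+00]
```

The moment rose to 0.99 N m, far above the lid's 0.06, so the lid is at its stop with the jar against its well. I'll take off the elastic load (−2.4°) and lift straight up.

jog_arm(
  plan=[
    [[0, 0, 0, 0, 0, -1.2, 0], [0, 0, 0, 0, 0, -2.4, 0], [0, 0, 0, 0, 0, -2.4, 0]],
  ],
  grip_force=70,
)

```text
time_s: 6.15
eef_pos: [0.5259, 0.2695, 0.1105]
orientation: [-3.129, 0.28, -0.0]
ft_force: [2.9, 1.7, 1.6]
gripper_width: 0.015
```

```bash
python3 -c "
from h import *
st(ctrl.get_state())
t=grab('top');cv2.imwrite('pics/t5.png',cv2.resize(t['image'][200:290,150:340,::-1],None,fx=4,fy=4))
t=grab('scene');cv2.imwrite('pics/s5.png',cv2.resize(t['image'][130:290,280:470,::-1],None,fx=4,fy=3.75))"
```

```text
t 6.15 p [0.5259 0.2695 0.1105] xdir -10.21 zax [ 0.e+00  4.e-04 -1.e+00] F [2.9 1.7 1.6] M [ 0.416 -0.529  0.021] w 0.015
```

View pics/s5.png

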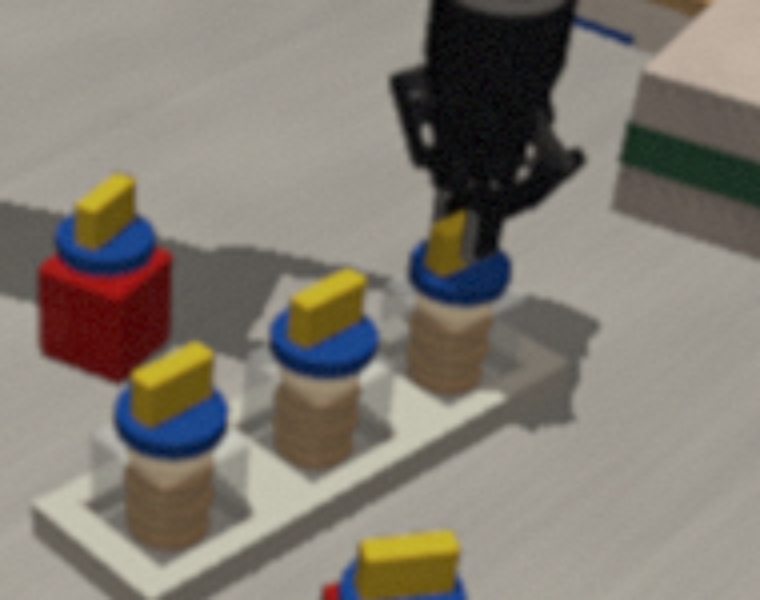

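The bar now lies along the row, give or take the jar's play, and the moment is down to 0.02. Lifting.

jog_arm(
  plan=[
    [[0, 0, -0.5, 0, 0, 0, 0], [0, 0, -1, 0, 0, 0, 0], [0, 0, -1.7, 0, 0, 0, 0], [0, 0, -2.7, 0, 0, 0, 0], [0, 0, -4.5, 0, 0, 0, 0], [0, 0, -7, 0, 0, 0, 0], [0, 0, -10, 0, 0, 0, 0], [0, 0, -13, 0, 0, 0, 0], [0, 0, -15.5, 0, 0, 0, 0], [0, 0, -16, 0, 0, 0, 0]],
  ],
)

```text
time_s: 7.25
eef_pos: [0.5261, 0.2695, 0.2754]
orientation: [-3.126, 0.28, -0.008]
ft_force: [-0.2, -0.1, -3.7]
gripper_width: 0.0146
```

jog_arm(
  plan=[
    [[0, 0, 0, 0, 0, 0, 0], [0, 0, 0, 0, 0, 0, 0]],
  ],
)

```text
time_s: 7.45
eef_pos: [0.5254, 0.2692, 0.2685]
orientation: [3.128, -0.28, -0.004]
ft_force: [-0.6, 0.6, -3.7]
gripper_width: 0.0147
```

```bash
python3 -c "
from h import *
s=ctrl.get_state();st(s);print(s['q'].round(3))
c=wcam(s,grab('wrist'));save(c,'w6.png')
t=grab('scene');save(t,'s6.png')
t=grab('top');save(t,'t6.png')"
```

```text
t 7.45 p [0.5254 0.2692 0.2685] xdir -10.23 zax [-0.0027 -0.0013 -1.    ] F [-0.6  0.6 -3.7] M [0.02  0.009 0.001] w 0.0147
[ 0.416  0.079  1.178 -0.     1.888  0.594]
```

View pics/s6.png

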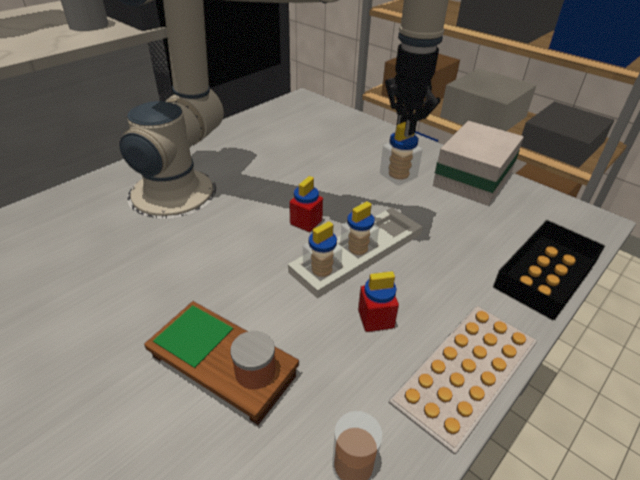

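View pics/w6.png

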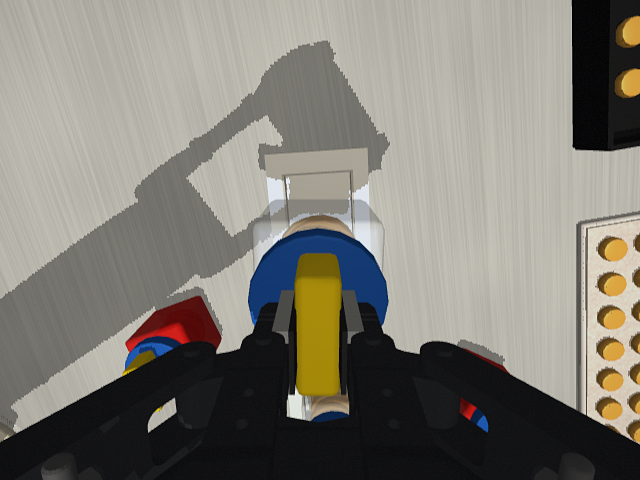

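The jar hangs upright from the bar. In the wrist view the jar's edge (row 200) is square to the bar, so the lid is at zero. Its foot is at about 0.166, clear of the neighbours at 0.134. I'll carry it across to the mat.

jog_arm(
  plan=[
    [[0.1, 1.2, 0, 0, 0, 0, 0], [0.3, 3.5, 0, 0, 0, -1, 0], [0.55, 6.7, 0, 0, 0, -2, 0], [0.85, 10.4, 0, 0, 0, -4, 0], [1.15, 14.1, 0, 0, 0, -6, 0], [1.45, 17.8, 0, 0, 0, -8, 0], [1.75, 21.5, 0, 0, 0, -10, 0], [2.05, 25, 0, 0, 0, -11, 0], [2.25, 27.5, 0, 0, 0, -11.5, 0], [2.3, 28, 0, 0, 0, -11.5, 0]],
  ],
)

```text
time_s: 8.6
eef_pos: [0.4979, -0.0134, 0.27]
orientation: [3.14, 0.029, -0.001]
ft_force: [0.0, 0.7, -3.0]
gripper_width: 0.0145
```

```bash
python3 -c "
from h import *
s=ctrl.get_state();st(s)
R=Ro.from_euler('z',0).as_matrix()
a=np.radians(-10.23+11.5); x=np.array([np.cos(a),np.sin(a)]);y=np.array([np.sin(a),-np.cos(a)])
d=np.array([.4747,-.2597])-s['eef_pos'][:2]; print(d@x,d@y)"
```

```text
t 8.6 p [ 0.4979 -0.0134  0.27  ] xdir 1.06 zax [-5.0e-04 -1.3e-03 -1.0e+00] F [ 0.   0.7 -3. ] M [ 0.211  0.027 -0.027] w 0.0145
-0.028682496110045377 0.24575268683348914
```

jog_arm(
  plan=[
    [[-0.15, 1.2, 0, 0, 0, 0, 0], [-0.4, 3.5, 0, 0, 0, -1, 0], [-0.8, 6.7, 0, 0, 0, -2, 0], [-1.2, 10.4, 0, 0, 0, -4, 0], [-1.6, 14.1, 0, 0, 0, -6, 0], [-2.1, 18, 0, 0, 0, -7.5, 0], [-2.5, 21.5, 0, 0, 0, -9, 0], [-2.7, 23.7, 0, 0, 0, -9, 0], [-2.8, 24.7, 0, 0, 0, -9, 0], [-2.8, 24.7, 0, 0, 0, -9, 0]],
  ],
)

```text
time_s: 9.6
eef_pos: [0.4761, -0.2583, 0.2697]
orientation: [-3.128, -0.28, 0.001]
ft_force: [0.2, 1.0, -3.7]
gripper_width: 0.0147
```

jog_arm(
  plan=[
    [[0, 0, 3, 0, 0, 0, 0], [0, 0, 6, 0, 0, 0, 0], [0, 0, 7, 0, 0, 0, 0], [0, 0, 7, 0, 0, 0, 0], [0, 0, 7, 0, 0, 0, 0]],
  ],
)

```text
time_s: 10.1
eef_pos: [0.4769, -0.2572, 0.2018]
orientation: [3.128, 0.283, 0.002]
ft_force: [-0.1, -0.4, -3.7]
gripper_width: 0.0146
```

```bash
python3 -c "
from h import *
import pickle
s=ctrl.get_state();st(s)
W=wcam(s,grab('wrist'));save(W,'w7.png')
S=grab('scene');save(S,'s7.png')
T=grab('top');save(T,'t7.png'); pickle.dump((s,W,S,T),open('d7.pkl','wb'))
for n,c in [('w',W),('s',S),('t',T)]:
    x=c['image'] if n=='w' else (c['image'][240:400,120:340] if n=='s' else c['image'][160:310,360:500])
    cv2.imwrite('pics/c7%s.png'%n,cv2.resize(x[:,:,::-1],None,fx=1 if n=='w' else 3.5,fy=1 if n=='w' else 3.5,interpolation=cv2.INTER_CUBIC))
st(ctrl.get_state())"
```

```text
t 10.1 p [ 0.4769 -0.2572  0.2018] xdir 10.34 zax [ 1.5e-03 -7.0e-04 -1.0e+00] F [-0.1 -0.4 -3.7] M [-0.002 -0.074  0.015] w 0.0146
t 10.25 p [ 0.477  -0.2579  0.2025] xdir 10.3 zax [ 0.0028 -0.0017 -1.    ] F [-1.  -0.2 -3.7] M [ 0.02  -0.028  0.029] w 0.0148
```

View pics/c7w.png

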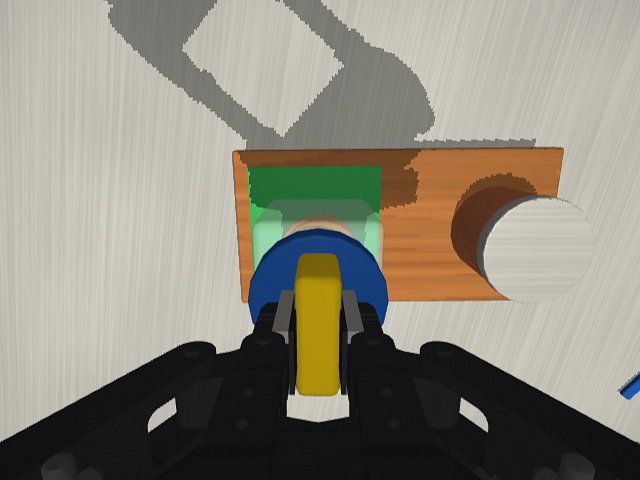

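View pics/c7s.png

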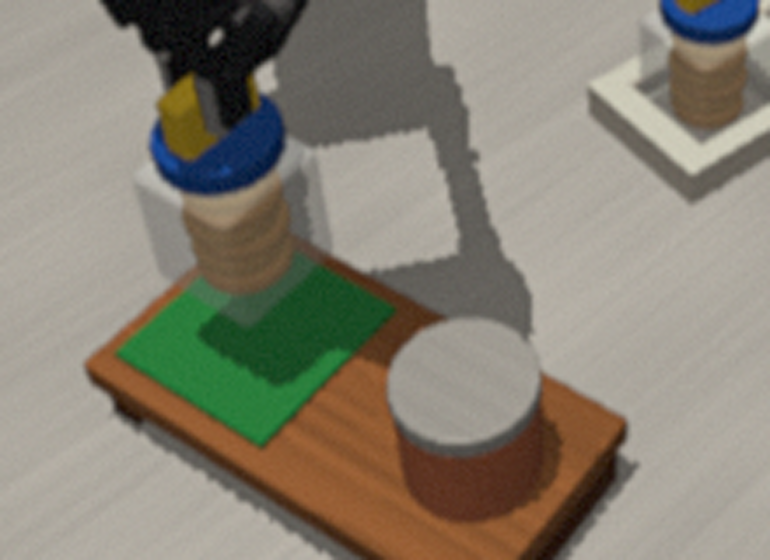

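View pics/c7t.png

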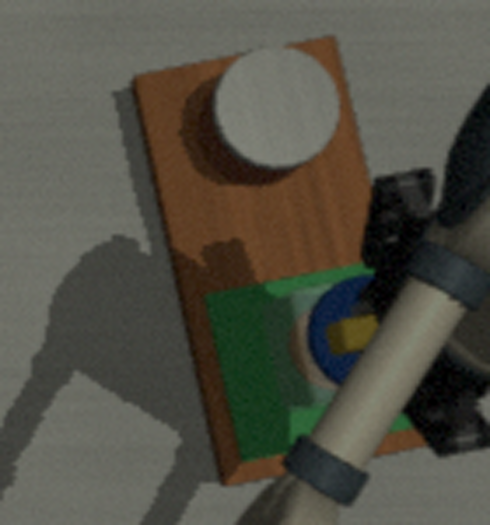

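The jar hangs upright over the mat and is square to it. The mat spans about columns 248–382 in the wrist view, with the tin well clear at (535,248). I'll trim by about −2.5 mm in x and +1.6 mm in y, then lower.

jog_arm(
  plan=[
    [[-0.2, 0.15, 1.2, 0, 0, 0, 0], [-0.2, 0.15, 2.4, 0, 0, 0, 0], [-0.2, 0.15, 3.4, 0, 0, 0, 0], [-0.2, 0.15, 4, 0, 0, 0, 0], [-0.2, 0.15, 4.3, 0, 0, 0, 0], [-0.2, 0.15, 4.3, 0, 0, 0, 0], [-0.2, 0.15, 4.3, 0, 0, 0, 0], [-0.2, 0.15, 4.3, 0, 0, 0, 0]],
  ],
)

```text
time_s: 11.05
eef_pos: [0.4749, -0.2597, 0.158]
orientation: [3.128, 0.281, 0.001]
ft_force: [0.4, -0.5, -3.5]
gripper_width: 0.015
```

```bash
python3 -c "
from h import *
s=ctrl.get_state();st(s)
S=grab('scene')
cv2.imwrite('pics/s8.png',cv2.resize(S['image'][240:400,120:340,::-1],None,fx=3.5,fy=3.5))
W=wcam(s,grab('wrist'));save(W,'w8.png');st(ctrl.get_state())"
```

```text
t 11.05 p [ 0.4749 -0.2597  0.158 ] xdir 10.28 zax [ 1.e-03 -6.e-04 -1.e+00] F [ 0.4 -0.5 -3.5] M [ 0.032  0.081 -0.02 ] w 0.015
t 11.15 p [ 0.4748 -0.2597  0.1579] xdir 10.28 zax [ 8.e-04 -5.e-04 -1.e+00] F [-0.1 -0.  -4. ] M [-0.037 -0.007 -0.019] w 0.0146
```

View pics/s8.png

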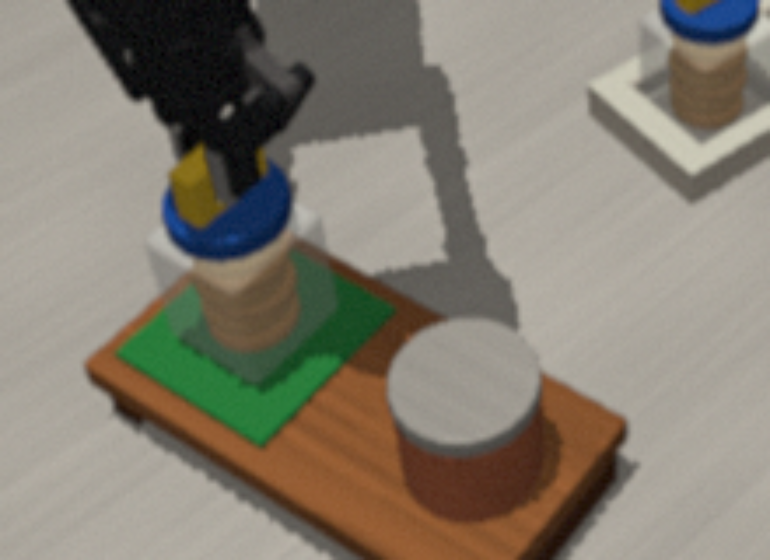

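View pics/w8.png

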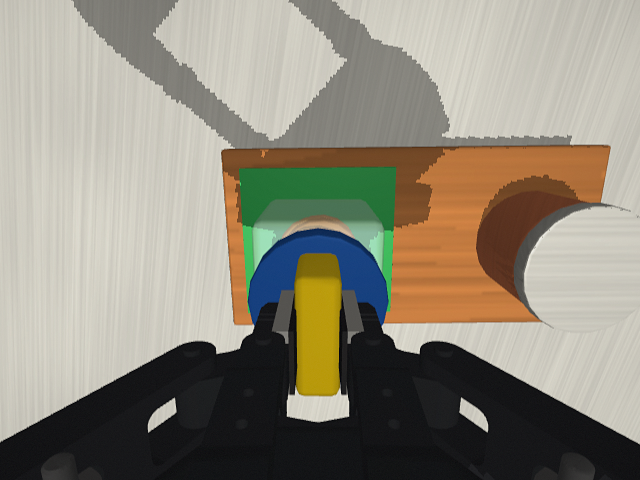

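The mat is centred at column 318 and so is the jar. Lowering the last few millimetres slowly.

jog_arm(
  plan=[
    [[0, 0, 0.15, 0, 0, 0, 0], [0, 0, 0.3, 0, 0, 0, 0], [0, 0, 0.4, 0, 0, 0, 0], [0, 0, 0.45, 0, 0, 0, 0], [0, 0, 0.45, 0, 0, 0, 0], [0, 0, 0.45, 0, 0, 0, 0]],
  ],
)

```text
time_s: 11.75
eef_pos: [0.4746, -0.2596, 0.1528]
orientation: [-3.129, -0.281, 0.0]
ft_force: [-1.2, 0.2, -4.1]
gripper_width: 0.0148
```

jog_arm(
  plan=[
    [[0, 0, 0.05, 0, 0, 0, 0], [0, 0, 0.1, 0, 0, 0, 0], [0, 0, 0.1, 0, 0, 0, 0], [0, 0, 0.1, 0, 0, 0, 0]],
  ],
)

```text
time_s: 12.15
eef_pos: [0.4748, -0.2597, 0.1524]
orientation: [3.128, 0.281, 0.001]
ft_force: [0.4, 0.3, 0.2]
gripper_width: 0.0147
```

Contact at TCP z = 0.1524, as predicted, and the weight has come off the wrist. Releasing and then retreating.

jog_arm(
  plan=[
    [[0, 0, 0, 0, 0, 0, 0.3], [0, 0, 0, 0, 0, 0, 0.6], [0, 0, 0, 0, 0, 0, 0.9], [0, 0, 0, 0, 0, 0, 0.9], [0, 0, -1, 0, 0, 0, 0.9], [0, 0, -3, 0, 0, 0, 0.9], [0, 0, -6, 0, 0, 0, 0.9], [0, 0, -9, 0, 0, 0, 0.9], [0, 0, -10, 0, 0, 0, 0.9], [0, 0, -10, 0, 0, 0, 0.9]],
  ],
  grip_force=20,
)

```text
time_s: 13.15
eef_pos: [0.4752, -0.26, 0.2541]
orientation: [3.126, 0.281, 0.005]
ft_force: [-0.1, 1.1, -0.2]
gripper_width: 0.0769
```

jog_arm(
  plan=[
    [[0, -4, 0, 0, 0, 0, 0.9], [0, -8, 0, 0, 0, 0, 0.9], [0, -12, 0, 0, 0, 0, 0.9], [0, -16, 0, 0, 0, 0, 0.9], [0, -16, 0, 0, 0, 0, 0.9], [0, -16, 0, 0, 0, 0, 0.9]],
  ],
)

```text
time_s: 13.75
eef_pos: [0.4457, -0.1015, 0.2503]
orientation: [-3.128, -0.284, 0.003]
ft_force: [-0.6, -0.5, 0.8]
gripper_width: 0.0772
```

```bash
python3 -c "
from h import *
s=ctrl.get_state();st(s)
S=grab('scene');save(S,'s9.png')
T=grab('top');save(T,'t9.png')
cv2.imwrite('pics/c9t.png',cv2.resize(T['image'][160:310,360:500,::-1],None,fx=4,fy=4))
for nm,lo,hi in [('yel',(23,140,80),(34,255,255)),('blue',(100,120,40),(125,255,255)),('grn',(45,60,30),(80,255,220))]:
    m,cs=blobs(T['image'],lo,hi,60)
    for k in cs:
        z={'yel':.176,'blue':.144,'grn':.05}[nm]
        P=np.array([onz(T,*q[0],z)[:2] for q in cv2.convexHull(k)],np.float32)
        if P[:,1].mean()<-.1 and P[:,0].mean()<.58 : print(nm,cv2.minEnclosingCircle(P),cv2.minAreaRect(P))
"
```

```text
t 13.75 p [ 0.4457 -0.1015  0.2503] xdir 10.38 zax [-1.7e-03  2.0e-04 -1.0e+00] F [-0.6 -0.5  0.8] M [-0.007 -0.03   0.027] w 0.0772
```

View pics/c9t.png

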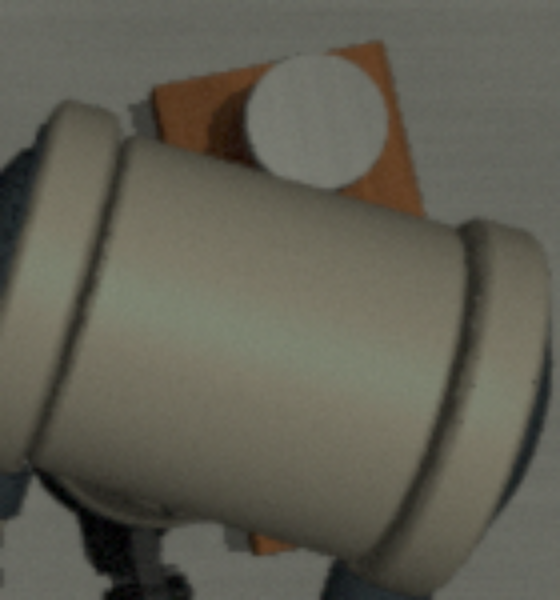

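View pics/s9.png

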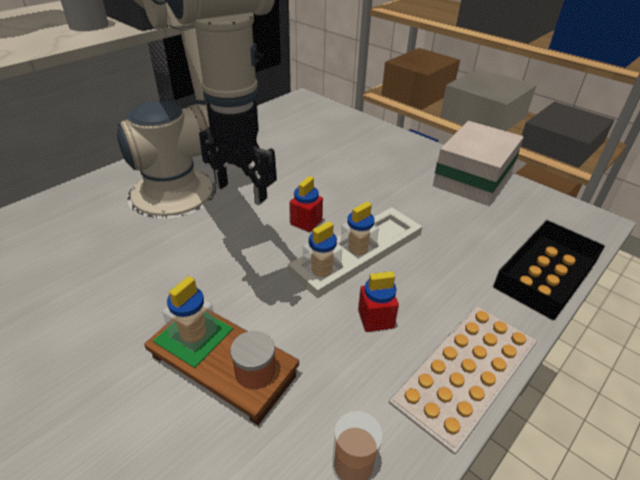

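The jar stands upright on the mat in the scene view, but the arm hides it from the top camera. I'll swing further away for a check.

jog_arm(
  plan=[
    [[0, -5, 0, 0, 0, 0, 0.9], [0, -10, 0, 0, 0, 0, 0.9], [0, -14, 0, 0, 0, 0, 0.9], [0, -18, 0, 0, 0, 0, 0.9], [0, -21, 0, 0, 0, 0, 0.9], [0, -21, 0, 0, 0, 0, 0.9], [0, -21, 0, 0, 0, 0, 0.9]],
  ],
)

```text
time_s: 14.55
eef_pos: [0.409, 0.1039, 0.2512]
orientation: [3.128, 0.281, -0.002]
ft_force: [1.0, -0.3, -0.5]
gripper_width: 0.0767
```

```bash
python3 -c "
from h import *
s=ctrl.get_state();st(s)
T=grab('top');save(T,'t10.png')
cv2.imwrite('pics/c10t.png',cv2.resize(T['image'][160:310,360:500,::-1],None,fx=4,fy=4))
for nm,lo,hi in [('yel',(23,140,80),(34,255,255)),('blue',(100,120,40),(125,255,255)),('grn',(45,60,30),(80,255,220))]:
    m,cs=blobs(T['image'],lo,hi,60)
    for k in cs:
        z={'yel':.176,'blue':.144,'grn':.05}[nm]
        P=np.array([onz(T,*q[0],z)[:2] for q in cv2.convexHull(k)],np.float32)
        if P[:,1].mean()<-.1 and P[:,0].mean()<.58 : print(nm,cv2.minEnclosingCircle(P),cv2.minAreaRect(P))
"
```

```text
t 14.55 p [0.409  0.1039 0.2512] xdir 10.28 zax [-9.e-04 -8.e-04 -1.e+00] F [ 1.  -0.3 -0.5] M [0.041 0.056 0.025] w 0.0767
yel ((0.4745274782180786, -0.2580440044403076), 0.022375036031007767) ((0.4747541546821594, -0.2581300437450409), (0.014711599797010422, 0.04378476366400719), 10.250732421875)
blue ((0.47481343150138855, -0.25742393732070923), 0.029914183542132378) ((0.47399765253067017, -0.25649601221084595), (0.05773257464170456, 0.056095827370882034), 12.652616500854492)
grn ((0.47482192516326904, -0.2593945860862732), 0.06893903762102127) ((0.4752483665943146, -0.25920429825782776), (0.09929074347019196, 0.10035797953605652), 10.7617769241333)
```

View pics/c10t.png

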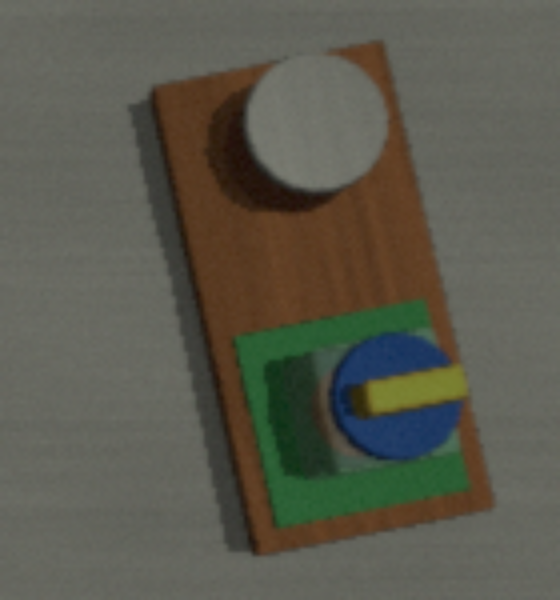

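The jar stands within 2 mm of the mat's centre, with the bar, jar and mat all at about 10–11°. The arm is clear of everything, so I'm handing in.

```bash
python3 -c "
from h import *
print(ctrl.close_job())"
```

```text
the job is handed in; nothing more can be done
None
```

The loose lid, on the end jar furthest to the robot's left, is screwed tight and that jar stands upright in the middle of the green mat. I handed in at about 14.6 s of the 45 s allowed.

- **Lid:** I turned it clockwise while the jar was still in the holder, until the moment rose to about 1 N m against the lid's 0.06. After the lift, the bar was square to the jar's sides.
- **Placing:** I carried the jar over the other two and lowered it until its weight came off the wrist, then let go. The last top view has the lid's axis within 2 mm of the mat's centre, and the bar within 0.5° of the mat's direction.
- **Other things:** I did not touch the other two jars or the red look-alikes. They looked unmoved in the scene view after release.
- **Disagreements:**
  - The first wrist-camera fix on the bar was about 4 mm off the top camera's. The arm was still settling and the bar's end face was in the mask. A fit to the round lid then agreed within 2 mm.
  - The scene camera's lid fit was about 8–9 mm off, so I did not use it.

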